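# Flip the red length stop down and butt the column bar against it

### The arm

A 6-joint arm with a two-finger parallel gripper is mounted at the origin on the work surface. World frame = base frame: x ahead of the robot, y to its left, z up, the work surface at z = 0. Lengths are in m, angles in rad, forces in N, time in s.
With the tool pointing down it reaches from about 0.3 to 1 m from the base axis. Payload 5.1 kg.
Tool frame: the origin (TCP) lies at the very end of the fingers, on their centre line; the grasp point (between the pads) lies 19 mm behind it; z points along the fingers, y is the direction in which the jaws open and shut (so a half turn about z gives the same grasp; the last joint's range is limited). The gripper opens to 95 mm and grips with 3 to 60 N. Pads are 20 mm wide; open, the fingers measure 119 mm over their backs; the gripper's body (75 mm by 180 mm) begins 59 mm behind the grasp point.
Start: joints at [-1.225, 0.124, 1.65, -0, 1.367, -0.083], TCP at [0.27, -0.591, 0.186] pointing down, gripper open.
Joint ranges: [-2.61, 2.61], [-1.02, 2.33], [0.03, 2.71], [-1.35, 4.49], [0.32, 2.68], [-2.91, 2.91]. Speed limits (rad/s): [2.57, 2.57, 3.14, 3.14, 3.14, 3.14].

### API

Orientations are given as [roll, pitch, yaw] about the fixed x, y, z axes, in that order (R = Rz(yaw) Ry(pitch) Rx(roll)).
In Python, from cell import arm, viewer, nets gives the robot as it stands.
- The arm moves only by the tool step_arm, never from a script. Its argument "moves" is a list that holds one entry, the list of rows, each a list of 7 numbers: the shift along the tool's x, y, z in cm, then the turn, a rotation vector about the tool's x, y, z in degrees, then the closure in counts, from 0 (fully open) to 255 (shut). In form: [[[x, y, z, wx, wy, wz, grip], ...]]. A call has 1 to 5 rows; each row is the pose to reach, as a shift and turn from the pose commanded when the call began, along the tool's axes at that moment; what a row does not reach only later rows make up. A row lasts 1/12 s, in which the tool goes at most 41.7 mm and 7.16 degrees, less where a joint would pass 70% of its speed; a pose out of reach is approached as far as the arm can. A call with a gripper value outside its range is refused whole. The fingers move at their own pace and stop on an object; "grip_force" is the grip in N (left out, the last holds). Time passes only in rows, so rows that repeat a pose let the fingers close. It gives the time, the measured TCP pose, the force and the opening at its end, in the units of the state.
- arm.state(): the state, without advancing time (a new reading comes with each control period).
- viewer.read_camera(name): name is "scene" or "top" or "wrist"; returns the picture (384x512x3 uint8, blue, green, red); there is no depth.
- viewer.get_calibration(name): a dict with "intrinsics" (3x3 intrinsics, pixels), "camera_from_world" (4x4, takes a point from world to camera coordinates). Camera axes: x right, y down, z forward; pixel columns grow to the right and rows downward; lengths in m; the calibration is good to about 2 mm. A picture is of the moment at which its call begins: read the wrist's pose just before it. get_calibration takes no time and is no camera call; for the wrist camera it gives the pose at the moment of the call.
- arm.hand_in(): hands the job in, once; it reports no verdict.
Trained networks look in the newest picture that a camera, given by its name, has taken for a name from the list of things; names that differ only in an ending like _2 or _b are one class to them, and where a whole thing is asked for, a point or a joint stands for the part that bears it (a point fixed in the world has none). Each returns a list of dicts, best first, with "confidence" (0 to 1); they miss things now and then, are a little off and sometimes report something else, mostly with a low value. They report only what shows in the picture. A call takes as long as a camera call.
- nets.boxes_of(target, camera): "position" ([column, row] in pixels, amid what is visible of it).
- nets.outline_of(target, camera): "mask" (384x512 bool, what is visible of it) and "position" ([column, row] in pixels, amid what is visible of it).
The state is a dict: "clock": time; "joints": joint angles; "joint_velocities": joint speeds; "joint_efforts": joint torques, N m; "eef_pos": TCP position; "eef_rot": TCP orientation; "force": force on the tool from outside, world axes, zero at the start; "torque": the same for the moment, N m; "gripper_width": finger opening in m.
Only numpy, scipy, OpenCV 4.12 (cv2) and the standard library are available. Lean on these libraries where they do the work, as an engineer would, in place of code of your own. Each camera call takes 0.05 s, during which the arm holds its last target. There are 200 camera calls.

### The job

Set the pale column bar up for sawing to the red length: flip the red stop over the top of the fence until it hangs fully down in front, then push the bar flat against the fence and along it until its end butts against the red stop. Only push with the fingers: the bar stays down on the board and is never picked up. Leave the blue stop folded back and everything else on the bench where it is.

Things in the scene. Friction and masses are not known exactly. Their poses are not given: they have to be found in the camera images.
- fence: Fixed cut-off station: plywood board, top 12 mm above the bench, with an aluminium fence along it, 22 mm thick, top at 57 mm. Origin at bench height under the fence's front face (towards the robot), 400 mm from its right end, 325 from its left. x: level, behind the fence; y: along it to the left. Board from x = -130 to 60 mm. Saw-guide cheeks, 86 mm high, behind the fence at y = -30 mm.
- red_pin (a point): Hinge pin of the red flip stop, along the fence, 15 mm before its front face and 74 mm above the bench; axes as the fence's. Its dark carriage is 44 mm long, up to 82 mm high. The red arm is 22 mm wide along the fence, 24 mm thick, 59 mm from pin to the end of its foot. The two stops stand in either order along the fence, at least 115 mm apart.
- red_arm (a joint): Red arm's angle, rad. 0: folded back, up and away from the robot, 45 degrees off upright. 0.785: upright. 2.356: level towards the robot. 3.927, its end: hanging straight down before the fence, 3 to 27 mm off the face, foot 3 mm above the board. Starts at 0 to 0.2. The hinge is stiff (0.05 N m, 1 to 2 N near the foot): the arm stays where it is left.
- red_foot (a point): Middle of the end of the red arm's foot, 59 mm from the pin.
- blue_pin (a point): Hinge pin of the blue flip stop, alike in all but colour.
- blue_foot (a point): Middle of the end of the blue arm's foot, 59 mm from its pin. The blue arm is to stay folded back.
- bar_mid (a point): Centre of the pale fluted bar, 36 x 36 mm by 300 mm long, about 0.35 kg, loose on the board before the fence, right of both stops, off the fence and a little askew. x across it, y along it (left end at +150 mm), z up; this point lies 30 mm above the bench. Butted home it is 18 mm before the fence face and 161 mm to the right of red_pin along the fence.
- column1: Bystander: finished pale column standing on the pink board, 36 mm square foot and cap, 128 mm tall; origin at the centre of its underside
- column2: Bystander: as column1
- column3: Bystander: as column1
- screwdriver: Bystander: screwdriver lying on the bench left of the robot
- saw: Bystander: fine-toothed back saw lying flat on the bench on the robot side of the station, to the right, about 320 mm long, 25 mm high, origin near where blade meets handle
- beaker: Bystander: clear plastic measuring cup, 84 mm across, 100 mm tall, standing left of the station; origin at the centre of its underside
- glue: Bystander: white glue bottle with red cap, 48 mm across, 105 mm tall, standing left of the station; origin at the centre of its underside
- bit_case: Bystander: open case of screwdriver bits, 75 x 130 mm, its lid standing 84 mm tall, at the back; origin at the centre of its underside

How it is judged:
By the outcome, as a careful person would: the job done as asked, in the order asked, and still so for the second after the job is handed in, with the robot touching nothing.
It also fails if it takes over 72 s, if anything falls off the work surface, if the arm or the gripper's body presses on something with over 40 N, if the wrist force passes 120 N, or if a joint passes its speed limit or range.

## Working session

There is one attempt and no reset: what is moved stays moved. The work goes in short steps, Python scripts to look and compute and a tool call to move; the robot and the scene stay as the last step left them, time stands still between calls to the robot, and variables do not carry over. Pictures are saved under pics/ and viewed, about 8 in all and at most 12, crops included, and the job is handed in when it is done.

Besides the shell and the picture viewer there is one more tool, called after "Call:" in YAML: its name, and indented under it one key for each argument. step_arm: Moves the arm, as the interface text tells. Its arguments: {"type":"object","properties":{"moves":{"type":"array"},"grip_force":{"type":"number"}},"required":["moves"]}

```bash
mkdir -p pics; ls
python3 - <<'E'
from cell import arm, viewer, nets
import cv2,numpy as np
s=arm.state();print(s['clock'],s['eef_pos'],s['eef_rot'])
a=viewer.read_camera('scene');b=viewer.read_camera('top')
cv2.imwrite('pics/scene.png',cv2.resize(a,(800,600)));cv2.imwrite('pics/top.png',cv2.resize(b,(800,600)))
for c in('scene','top'):
    k=viewer.get_calibration(c);print(c,np.round(k['intrinsics'],1).tolist(),np.round(k['camera_from_world'],4).tolist())
    for t in ('red_pin','red_foot','red_arm','blue_pin','blue_foot','bar_mid','fence','saw'):
        print(t,[(np.round(d['position'],1).tolist(),round(d['confidence'],2)) for d in nets.boxes_of(t,c)[:2]])
E
```

```text
pics
0.0 [ 0.26998459 -0.59049973  0.18430225] [-3.13954156e+00 -1.49144471e-04  4.28803458e-01]
scene [[388.6, 0.0, 252.3], [0.0, 388.6, 194.6], [0.0, 0.0, 1.0]] [[0.7176, 0.6963, -0.0127, -0.4806], [0.5609, -0.5887, -0.5821, -0.1977], [-0.4128, 0.4106, -0.813, 1.2635], [0.0, 0.0, 0.0, 1.0]]
red_pin [([304.5, 172.8], 0.67)]
red_foot [([305.1, 164.5], 0.7)]
red_arm []
blue_pin [([263.3, 206.0], 0.79)]
blue_foot [([303.5, 170.7], 0.68), ([259.1, 199.3], 0.53)]
bar_mid [([170.8, 265.8], 0.79)]
fence [([196.5, 262.7], 0.78)]
saw [([105.7, 244.7], 0.8)]
top [[431.0, 0.0, 259.9], [0.0, 431.0, 191.8], [0.0, 0.0, 1.0]] [[-0.0282, -0.9995, -0.0117, 0.1225], [-0.9977, 0.0289, -0.0615, 0.5436], [0.0618, 0.01, -0.998, 1.3927], [0.0, 0.0, 0.0, 1.0]]
red_pin [([208.2, 177.3], 0.74)]
red_foot [([202.0, 174.7], 0.66)]
red_arm [([206.4, 173.3], 0.48)]
blue_pin [([262.1, 173.6], 0.61)]
blue_foot [([259.6, 175.9], 0.64)]
bar_mid [([336.0, 196.1], 0.65)]
fence [([296.9, 187.0], 0.86), ([357.0, 240.7], 0.56)]
saw [([353.2, 243.3], 0.84)]
```

View pics/scene.png

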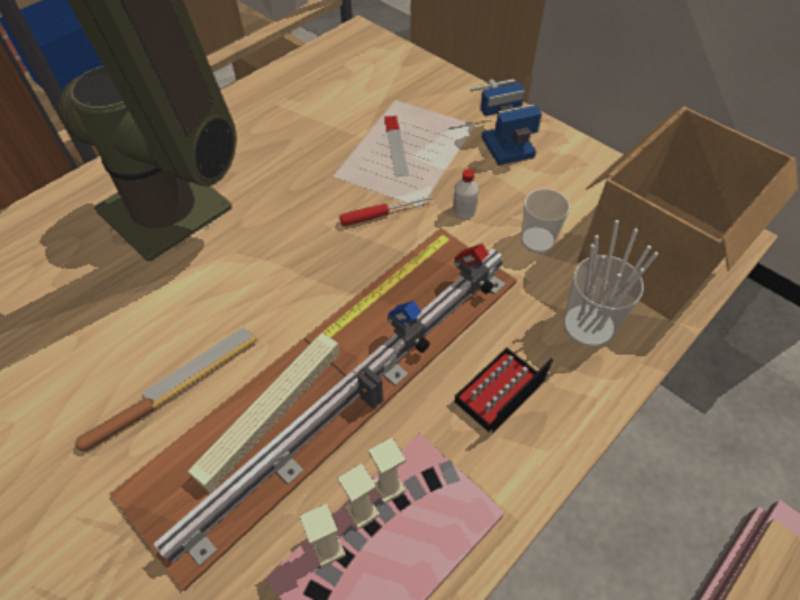

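View pics/top.png

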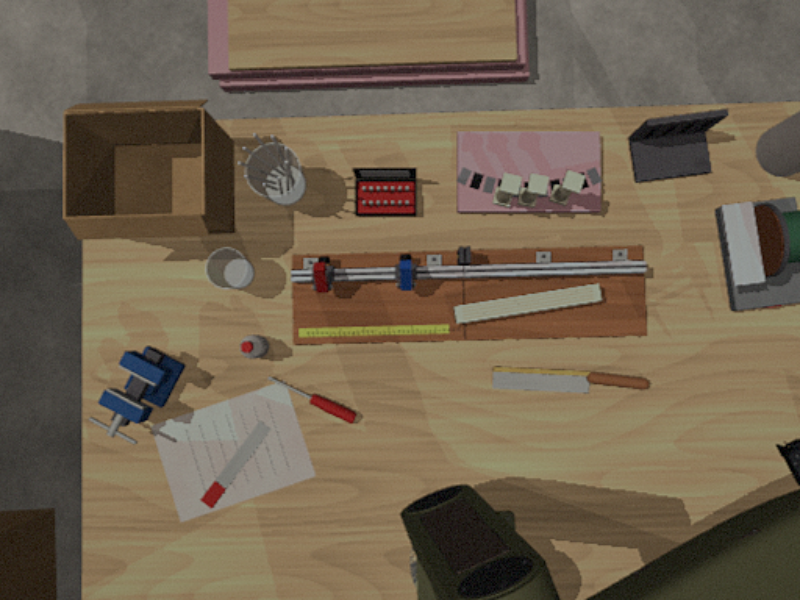

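The red stop is at the far left of the fence (about 322,275 in the top view), with blue at 405,270. The bar is askew, from 455,315 to 602,293. Next I'll measure these precisely.

```bash
cat > h.py <<'E'
from cell import arm, viewer, nets
import cv2,numpy as np
def proj(c,P):
    k=viewer.get_calibration(c);P=np.atleast_2d(P);T=np.array(k['camera_from_world'])
    q=P@T[:3,:3].T+T[:3,3];q=q@np.array(k['intrinsics']).T
    return q[:,:2]/q[:,2:]
def back(c,uv,z):
    k=viewer.get_calibration(c);T=np.array(k['camera_from_world']);K=np.array(k['intrinsics'])
    d=np.c_[np.atleast_2d(uv),np.ones(len(np.atleast_2d(uv)))]@np.linalg.inv(K).T@T[:3,:3]
    o=-T[:3,:3].T@T[:3,3]
    return o+d*((z-o[2])/d[:,2])[:,None]
def tri(uvs):
    A=[];
    for c,uv in uvs.items():
        k=viewer.get_calibration(c);P=np.array(k['intrinsics'])@np.array(k['camera_from_world'])[:3]
        A+=[uv[0]*P[2]-P[0],uv[1]*P[2]-P[1]]
    A=np.array(A);return np.linalg.lstsq(A[:,:3],-A[:,3],rcond=None)[0]
E
python3 - <<'E'
from h import *
im={}
for c in('scene','top'):
    im[c]=viewer.read_camera(c)
    for t,z in (('fence',.012),('bar_mid',.048),('red_pin',.08),('blue_pin',.08)):
        o=nets.outline_of(t,c)
        if not o: print(c,t,None);continue
        m=o[0]['mask'].astype(np.uint8);r=cv2.minAreaRect(cv2.findNonZero(m));b=cv2.boxPoints(r)
        print(c,t,o[0]['confidence'],m.sum(),np.round(b,1).tolist(),'\n  ',np.round(back(c,b,z)[:,:2],3).tolist())
cr=cv2.resize(im['top'][145:230,175:430],None,fx=3.1,fy=3.1,interpolation=cv2.INTER_CUBIC)
cs=cv2.resize(im['scene'][140:250,200:345],None,fx=3.1,fy=3.1,interpolation=cv2.INTER_CUBIC)
W=max(cr.shape[1],cs.shape[1]);f=lambda a:cv2.copyMakeBorder(a,0,0,0,W-a.shape[1],0)
o=np.vstack([f(cr),f(cs)]);print(o.shape);cv2.imwrite('pics/crop1.png',o[:600])
E
```

```text
scene fence 0.84 16473 [[63.79999923706055, 321.1000061035156], [280.5, 119.5999984741211], [334.3999938964844, 177.5], [117.69999694824219, 379.1000061035156]] 
   [[0.458, -0.407], [0.38, 0.432], [0.654, 0.36], [0.652, -0.391]]
scene bar_mid 0.65 1827 [[287.5, 254.5], [331.5, 210.5], [357.0, 236.0], [313.0, 280.0]] 
   [[0.729, 0.063], [0.728, 0.24], [0.821, 0.223], [0.816, 0.054]]
scene red_pin 0.66 480 [[289.6000061035156, 158.5], [311.20001220703125, 155.39999389648438], [315.5, 185.60000610351562], [294.0, 188.6999969482422]] 
   [[0.547, 0.278], [0.583, 0.328], [0.659, 0.253], [0.624, 0.206]]
scene blue_pin 0.61 557 [[245.8000030517578, 196.3000030517578], [267.5, 190.89999389648438], [275.6000061035156, 223.60000610351562], [254.0, 229.0]] 
   [[0.549, 0.101], [0.578, 0.153], [0.661, 0.093], [0.633, 0.045]]
top fence 0.75 11809 [[185.39999389648438, 159.3000030517578], [413.70001220703125, 154.60000610351562], [414.8999938964844, 216.10000610351562], [186.6999969482422, 220.8000030517578]] 
   [[0.662, 0.35], [0.655, -0.402], [0.453, -0.396], [0.459, 0.35]]
top bar_mid 0.68 1080 [[288.8999938964844, 195.1999969482422], [382.1000061035156, 180.5], [384.0, 192.10000610351562], [290.79998779296875, 206.8000030517578]] 
   [[0.531, 0.014], [0.57, -0.285], [0.532, -0.289], [0.494, 0.009]]
top red_pin 0.61 273 [[199.0, 164.0], [213.0, 164.0], [213.0, 186.0], [199.0, 186.0]] 
   [[0.636, 0.295], [0.635, 0.251], [0.565, 0.253], [0.567, 0.297]]
top blue_pin 0.83 222 [[253.0, 162.0], [265.0, 162.0], [265.0, 185.0], [253.0, 185.0]] 
   [[0.637, 0.125], [0.636, 0.088], [0.564, 0.09], [0.565, 0.127]]
(605, 790, 3)
```

View pics/crop1.png

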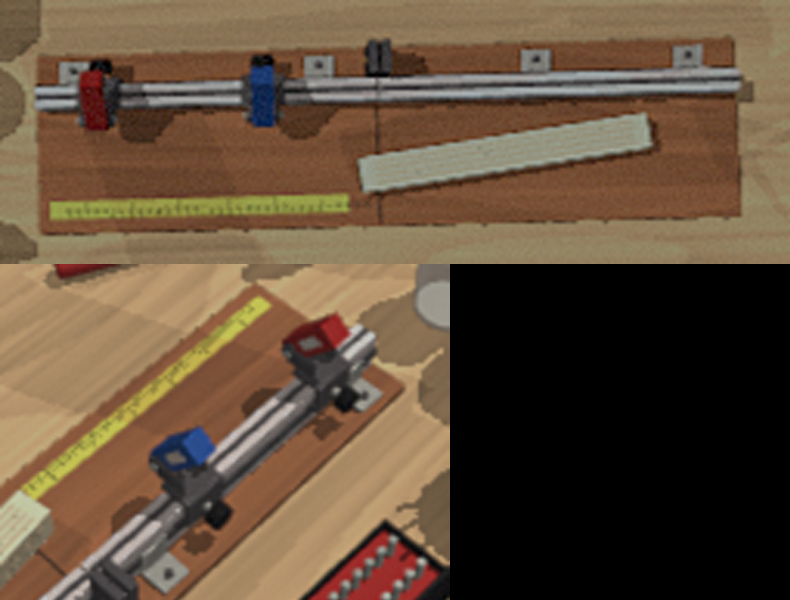

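Run:
```python
from h import *
from scipy.optimize import least_squares
px=lambda p:np.array(p)/3.1+[175,145]
k=viewer.get_calibration('top');T=np.array(k['camera_from_world']);print('cam',-T[:3,:3].T@T[:3,3])
M=[(-.13,.325,.012,42,235),(-.13,-.4,.012,741,216),(.06,.325,.012,38,57),(.06,-.4,.012,735,38),(0,.325,.057,36,109),(0,-.4,.057,740,93),(.022,.325,.057,36,87),(.022,-.4,.057,740,70)]
loc=np.array([m[:3] for m in M]);uv=px([m[3:] for m in M])-.34
def W(p,l):
    c,s=np.cos(p[2]),np.sin(p[2]);l=np.atleast_2d(l)
    return np.c_[p[0]+c*l[:,0]-s*l[:,1],p[1]+s*l[:,0]+c*l[:,1],l[:,2]]
r=least_squares(lambda p:(proj('top',W(p,loc))-uv).ravel(),[.59,-.02,0]);p=r.x
print('fence',p,np.round(r.fun.reshape(-1,2),1).tolist())
print('scene board',proj('scene',W(p,loc[:4])).round(0).tolist())
def inv(p,w):
    d=np.atleast_2d(w)[:,:2]-p[:2];c,s=np.cos(p[2]),np.sin(p[2]);return np.c_[c*d[:,0]+s*d[:,1],-s*d[:,0]+c*d[:,1]]
for n,a in(('red car L/R',[(79,95),(118,95)]),('red arm',[(80,98),(110,98)]),('blue car',[(246,95),(284,95)])):
    b=back('top',px(a)-.34,.075);print(n,b.round(4).tolist(),inv(p,b).round(4).tolist())
b=back('top',px([(358,161),(646,113),(653,147),(364,191)])-.34,.048);print('bar',b.round(4).tolist(),inv(p,b).round(4).tolist())
np.save('fence.npy',p)
for c in('scene','top'):
    for t in('red_pin','red_foot','blue_pin'):
        d=nets.boxes_of(t,c);print(c,t,[x['position'] for x in d])
```

```text
cam [0.45980334 0.09286013 1.42486243]
fence [ 0.58842388  0.01463096 -0.00366102] [[1.3, 0.0], [-2.2, 0.7], [1.8, -0.1], [-3.0, 0.3], [0.2, -0.0], [1.0, -0.7], [0.1, 0.2], [0.7, -0.2]]
scene board [[280.0, 147.0], [72.0, 314.0], [329.0, 181.0], [119.0, 375.0]]
red car L/R [[0.6008, 0.2931, 0.075], [0.5996, 0.2534, 0.075]] [[0.0113, 0.2785], [0.0103, 0.2388]]
red arm [[0.5977, 0.2921, 0.075], [0.5968, 0.2616, 0.075]] [[0.0082, 0.2775], [0.0075, 0.247]]
blue car [[0.5958, 0.1234, 0.075], [0.5946, 0.0848, 0.075]] [[0.007, 0.1087], [0.006, 0.0702]]
bar [[0.5268, 0.0104, 0.048], [0.5678, -0.2877, 0.048], [0.5325, -0.2933, 0.048], [0.4957, 0.0052, 0.048]] [[-0.0616, -0.0045], [-0.0196, -0.3024], [-0.0548, -0.3081], [-0.0927, -0.0097]]
scene red_pin [[306.9, 172.3], [262.9, 206.7]]
scene red_foot [[305.2, 162.6], [318.0, 251.9], [297.7, 125.8]]
scene blue_pin [[262.4, 207.5]]
top red_pin [[208.0, 177.0]]
top red_foot [[203.3, 175.0], [213.4, 258.8], [296.3, 186.2]]
top blue_pin [[260.9, 178.0]]
```

Call:
step_arm:
  moves:
    - [[2.5, -2.2, -1.5, 0, 0, 6, 255], [5, -4.4, -3, 0, 0, 12, 255], [7.5, -6.6, -4.5, 0, 0, 18, 255], [10, -9, -6, 0, 0, 24.5, 255], [11.7, -11.2, -6.6, 0, 0, 24.5, 255]]
  grip_force: 30

```text
clock: 2.12
eef_pos: [0.3315, -0.4396, 0.2543]
eef_rot: [3.139, -0.002, -0.002]
force: [0.8, -1.1, 0.5]
gripper_width: 0.0671
```

Call:
step_arm:
  moves:
    - [[1.65, -3.58, 0, 0, 0, 0, 255], [3.3, -7.15, 0, 0, 0, 0, 255], [4.95, -10.7, 0, 0, 0, 0, 255], [6.6, -14.3, 0, 0, 0, 0, 255], [8.25, -17.9, 0, 0, 0, 0, 255]]

```text
clock: 2.53
eef_pos: [0.4127, -0.2598, 0.2518]
eef_rot: [3.141, -0.001, 0.001]
force: [0.0, -1.2, 0.2]
gripper_width: 0.034
```

Call:
step_arm:
  moves:
    - [[1.65, -3.58, 0, 0, 0, 0, 255], [3.3, -7.15, 0, 0, 0, 0, 255], [4.95, -10.7, 0, 0, 0, 0, 255], [6.6, -14.3, 0, 0, 0, 0, 255], [8.25, -17.9, 0, 0, 0, 0, 255]]

```text
clock: 2.95
eef_pos: [0.4951, -0.0805, 0.252]
eef_rot: [3.141, -0.001, 0.001]
force: [0.4, -0.1, 0.5]
gripper_width: 0.0021
```

Call:
step_arm:
  moves:
    - [[1.65, -3.58, 0, 0, 0, 0, 255], [3.3, -7.15, 0, 0, 0, 0, 255], [4.95, -10.7, 0, 0, 0, 0, 255], [6.6, -14.3, 0, 0, 0, 0, 255], [6.6, -14.3, 0, 0, 0, 0, 255]]

```text
clock: 3.37
eef_pos: [0.5618, 0.0662, 0.2513]
eef_rot: [-3.139, -0.0, 0.007]
force: [-0.3, -1.1, -0.3]
gripper_width: 0.0003
```

Call:
step_arm:
  moves:
    - [[2, -3.5, 0, 0, 0, 0, 255], [4, -7, 0, 0, 0, 0, 255], [6, -10.5, 0, 0, 0, 0, 255], [8, -14, 0, 0, 0, 0, 255], [9, -15, 0, 0, 0, 0, 255]]

```text
clock: 3.78
eef_pos: [0.6512, 0.2147, 0.2509]
eef_rot: [-3.14, 0.0, 0.004]
force: [-0.3, -0.8, 0.4]
gripper_width: 0.0004
```

Run:
```python
from h import *
s=arm.state();print(s['clock'],s['eef_pos'])
a=viewer.read_camera('wrist');cv2.imwrite('pics/w1.png',a)
k=viewer.get_calibration('wrist');T=np.array(k['camera_from_world']);print('cam',-T[:3,:3].T@T[:3,3],T[2,:3])
uv={}
for c in('wrist','scene','top'):
    if c!='wrist': viewer.read_camera(c)
    for t in('red_pin','red_foot'):
        d=nets.boxes_of(t,c)[:3];print(c,t,[(x['position'],round(x['confidence'],2)) for x in d])
print(proj('wrist',[[.574,.274,.074],[.616,.274,.116]]))
```

```text
3.7833 [0.65120381 0.2147456  0.25089509]
cam [0.72761603 0.21469859 0.44893055] [-0.2667283   0.0012375  -0.96377097]
wrist red_pin [([213.9, 204.5], 0.79)]
wrist red_foot [([209.2, 216.8], 0.86), ([335.9, 216.4], 0.53)]
scene red_pin [([304.9, 174.7], 0.67)]
scene red_foot [([303.8, 168.2], 0.56)]
top red_pin [([206.4, 168.2], 0.58)]
top red_foot [([201.7, 167.6], 0.44), ([254.1, 121.5], 0.22)]
[[212.24071207 222.76741932]
 [205.86545075 204.64971025]]
```

View pics/w1.png

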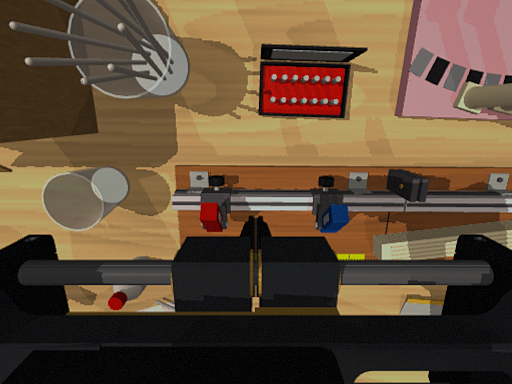

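Red is folded back where I predicted it, at about (210,216), with its foot near x 0.616, y 0.273. I'll descend behind it and flip it with the closed fingers.

Call:
step_arm:
  moves:
    - [[0.6, -2.9, 1, 0, 0, 0, 255], [1.1, -5.8, 4, 0, 0, 0, 255], [1.1, -5.8, 8, 0, 0, 0, 255], [1.1, -5.8, 12, 0, 0, 0, 255], [1.1, -5.8, 15.4, 0, 0, 0, 255]]

```text
clock: 4.65
eef_pos: [0.6603, 0.2683, 0.0953]
eef_rot: [3.141, 0.001, 0.001]
force: [0.1, -0.2, -0.4]
gripper_width: 0.0004
```

Call:
step_arm:
  moves:
    - [[-1.5, 0, 0, 0, 0, 0, 255], [-3, 0, 0, 0, 0, 0, 255], [-4.2, 0, -0.5, 0, 0, 0, 255], [-5.2, 0, -1.5, 0, 0, 0, 255], [-6.0, 0, -2.0, 0, 0, 0, 255]]

```text
clock: 5.07
eef_pos: [0.6008, 0.2681, 0.1187]
eef_rot: [-3.141, -0.001, 0.0]
force: [-0.3, -0.0, 1.0]
gripper_width: 0.0002
```

Call:
step_arm:
  moves:
    - [[-1.2, -0.2, 0, 0, 0, 0, 255], [-2.4, -0.4, 0, 0, 0, 0, 255], [-4, -0.4, 0.5, 0, 0, 0, 255], [-5.5, -0.4, 1.8, 0, 0, 0, 255], [-6.9, -0.4, 3.3, 0, 0, 0, 255]]

```text
clock: 5.48
eef_pos: [0.5315, 0.2729, 0.085]
eef_rot: [-3.141, -0.002, 0.001]
force: [0.9, 0.6, 0.2]
gripper_width: 0.0001
```

Run:
```python
from h import *
s=arm.state();print(s['clock'],s['eef_pos'],s['force'])
a=viewer.read_camera('scene')[110:240,230:380];b=viewer.read_camera('wrist')
cv2.imwrite('pics/c2.png',np.hstack([cv2.resize(a,(443,384),interpolation=cv2.INTER_CUBIC),b[:,90:440]]))
```

```text
5.4833 [0.53145993 0.27285688 0.08498909] [0.89367346 0.57678115 0.16039498]
```

View pics/c2.png

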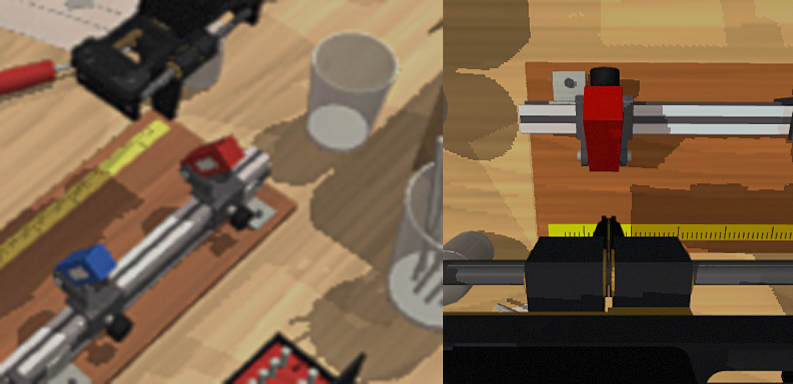

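Run:
```python
from h import *
p=np.load('fence.npy')
def W(l):
    c,s=np.cos(p[2]),np.sin(p[2]);l=np.atleast_2d(l).astype(float)
    return np.c_[p[0]+c*l[:,0]-s*l[:,1],p[1]+s*l[:,0]+c*l[:,1],l[:,2]]
print(arm.state()['joints'], 'tip',proj('wrist',[arm.state()['eef_pos']]),proj('scene',[arm.state()['eef_pos']]))
out=[]
for c,(r0,r1,c0,c1) in (('scene',(90,230,210,400)),('wrist',(40,240,120,400))):
    im=viewer.read_camera(c);f=400/(c1-c0)
    o=cv2.resize(im[r0:r1,c0:c1],None,fx=f,fy=f,interpolation=cv2.INTER_CUBIC)
    def L(pts,col):
        q=((proj(c,pts)-[c0,r0]+.5)*f).round().astype(int);cv2.polylines(o,[q.reshape(-1,1,2)],False,col,1)
    L(W([(0,-.1,.057),(0,.325,.057),(.022,.325,.057),(.022,-.1,.057)]),(0,255,0))
    L(W([(-.13,-.1,.012),(-.13,.325,.012),(.06,.325,.012),(.06,-.1,.012)]),(255,255,0))
    y=.2595;L(W([(-.015,y-.011,.074),(-.015,y+.011,.074)]),(255,0,255))
    a=np.array([(-.015+.0585*np.sin(t)+s*.012*np.cos(t),.074+.0585*np.cos(t)-s*.012*np.sin(t)) for t in[np.pi/4] for s in(-1,1)])
    L(W([(a[0][0],y-.011,a[0][1]),(a[0][0],y+.011,a[0][1]),(a[1][0],y+.011,a[1][1]),(a[1][0],y-.011,a[1][1]),(a[0][0],y-.011,a[0][1])]),(0,255,255))
    out.append(o)
h=max(o.shape[0] for o in out)
cv2.imwrite('pics/c3.png',np.hstack([cv2.copyMakeBorder(o,0,h-o.shape[0],0,0,0) for o in out]))
```

```text
[3.84939004e-01 9.30633469e-02 1.86619276e+00 2.12335218e-04
 1.18948041e+00 1.95343149e+00] tip [[255.74555294 217.5814519 ]] [[283.00089135 155.889054  ]]
```

View pics/c3.png

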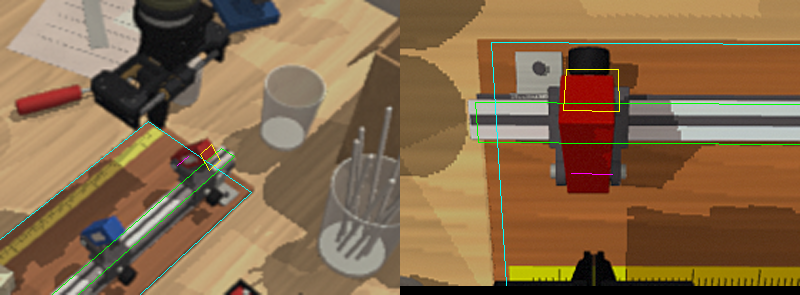

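```bash
cat >> h.py <<'E'
def redmask(im):
    h=cv2.cvtColor(im,cv2.COLOR_BGR2HSV);return (((h[...,0]<8)|(h[...,0]>172))&(h[...,1]>140)&(h[...,2]>40)).astype(np.uint8)
PIN=np.array([.574,.274,.074])
def armpts(phi,pin=PIN):  # phi joint angle
    t=phi-np.pi/4;u=np.array([-np.sin(t),0,np.cos(t)]);n=np.array([np.cos(t),0,np.sin(t)])
    return np.array([pin+r*u+s*.012*n+np.array([0,y,0]) for r in(0.012,.059) for s in(-1,1) for y in(-.011,.011)])
def armfit(c,m,box,pin=PIN):
    k=np.zeros_like(m);k[box[1]:box[3],box[0]:box[2]]=1;m=m*k;R=[]
    for a in np.arange(0,3.95,.05):
        q=np.zeros_like(m);cv2.fillConvexPoly(q,cv2.convexHull((proj(c,armpts(a,pin))).round().astype(np.int32)),1)
        R.append(((q&m).sum()/max(1,(q|m).sum()),round(a,2)))
    return m.sum(),sorted(R)[-4:]
E
python3 - <<'E'
from h import *
for n,c,im,box in [('before','scene',cv2.resize(cv2.imread('pics/scene.png'),(512,384),interpolation=cv2.INTER_AREA),(270,140,330,215)),('before','top',cv2.resize(cv2.imread('pics/top.png'),(512,384),interpolation=cv2.INTER_AREA),(190,155,225,215)),('now','scene',viewer.read_camera('scene'),(270,140,330,215)),('now','top',viewer.read_camera('top'),(190,155,225,215)),('now','wrist',viewer.read_camera('wrist'),(200,70,300,210))]:
    m=redmask(im);print(n,c,armfit(c,m,box))
E
```

```text
before scene (np.uint64(133), [(np.float64(0.5781990521327014), np.float64(0.1)), (np.float64(0.6009615384615384), np.float64(0.15)), (np.float64(0.6203208556149733), np.float64(0.25)), (np.float64(0.6596858638743456), np.float64(0.2))])
before top (np.uint64(139), [(np.float64(0.6685082872928176), np.float64(0.05)), (np.float64(0.6704545454545454), np.float64(0.25)), (np.float64(0.6836158192090396), np.float64(0.15)), (np.float64(0.6966292134831461), np.float64(0.1))])
now scene (np.uint64(140), [(np.float64(0.6037735849056604), np.float64(0.1)), (np.float64(0.6230366492146597), np.float64(0.25)), (np.float64(0.6267942583732058), np.float64(0.15)), (np.float64(0.6701030927835051), np.float64(0.2))])
now top (np.uint64(6), [(np.float64(0.024844720496894408), np.float64(0.15)), (np.float64(0.036585365853658534), np.float64(0.0)), (np.float64(0.03680981595092025), np.float64(0.05)), (np.float64(0.03680981595092025), np.float64(0.1))])
now wrist (np.uint64(2802), [(np.float64(0.7567921440261866), np.float64(0.25)), (np.float64(0.7820807351493272), np.float64(0.2)), (np.float64(0.7990275526742301), np.float64(0.1)), (np.float64(0.813386086383119), np.float64(0.15))])
```

Run:
```python
from h import *
im=viewer.read_camera('scene');e=arm.state()['eef_pos'];print(e)
r0,r1,c0,c1=110,190,240,345;f=7
o=cv2.resize(im[r0:r1,c0:c1],None,fx=f,fy=f,interpolation=cv2.INTER_NEAREST)
for dz,col in((0,(0,255,255)),(.02,(0,255,0)),(.04,(255,255,0))):
    q=((proj('scene',[e+[0,0,dz]])[0]-[c0,r0]+.5)*f).astype(int);cv2.circle(o,tuple(q.tolist()),4,col,-1)
cv2.imwrite('pics/c4.png',o)
```

```text
[0.5336249  0.27288954 0.08582544]
```

View pics/c4.png

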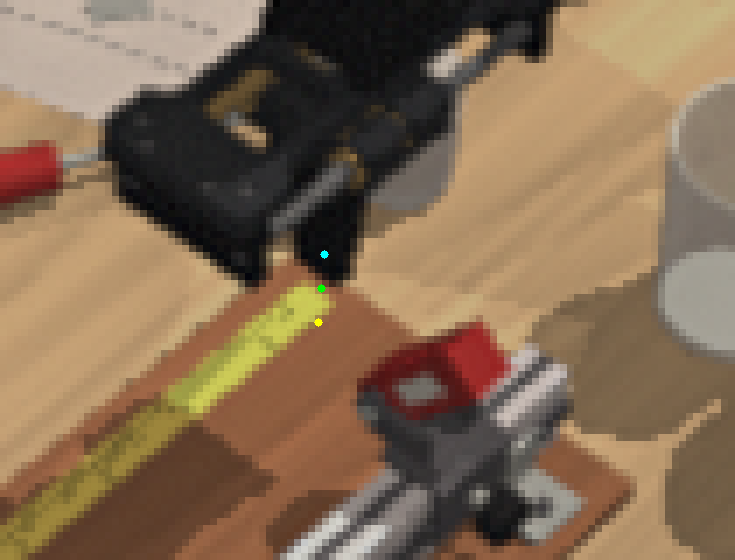

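Call:
step_arm:
  moves:
    - [[-1.5, 0, 1, 0, 0, 0, 255], [-3, 0, 2.5, 0, 0, 0, 255], [-3, 0, 4, 0, 0, 0, 255], [-3, 0, 5.5, 0, 0, 0, 255], [-3, 0, 6.0, 0, 0, 0, 255]]

```text
clock: 6.3
eef_pos: [0.5015, 0.2721, 0.0229]
eef_rot: [3.141, 0.002, 0.001]
force: [-1.2, -0.8, -0.3]
gripper_width: 0.0001
```

Call:
step_arm:
  moves:
    - [[0, 0, 0.3, 0, 0, 0, 255], [0, 0, 0.6, 0, 0, 0, 255], [0, 0, 0.9, 0, 0, 0, 255], [0, 0, 1.0, 0, 0, 0, 255], [0, 0, 1.1, 0, 0, 0, 255]]

```text
clock: 6.72
eef_pos: [0.5028, 0.2727, 0.0141]
eef_rot: [-3.141, -0.001, 0.001]
force: [0.6, 0.0, -0.1]
gripper_width: 0.0006
```

Run:
```python
from h import *
im=viewer.read_camera('scene');s=arm.state();e=s['eef_pos'];print(s['clock'],e,s['force'])
r0,r1,c0,c1=110,210,220,345;f=6
o=cv2.resize(im[r0:r1,c0:c1],None,fx=f,fy=f,interpolation=cv2.INTER_NEAREST)
for dz,col in((0,(0,255,255)),(.02,(0,255,0)),(.04,(255,255,0))):
    q=((proj('scene',[e+[0,0,dz]])[0]-[c0,r0]+.5)*f).astype(int);cv2.circle(o,tuple(q.tolist()),4,col,-1)
cv2.imwrite('pics/c5.png',o)
```

```text
6.7667 [0.50260685 0.27263759 0.0138863 ] [ 0.82204306  0.00336517 -0.334976  ]
```

View pics/c5.png

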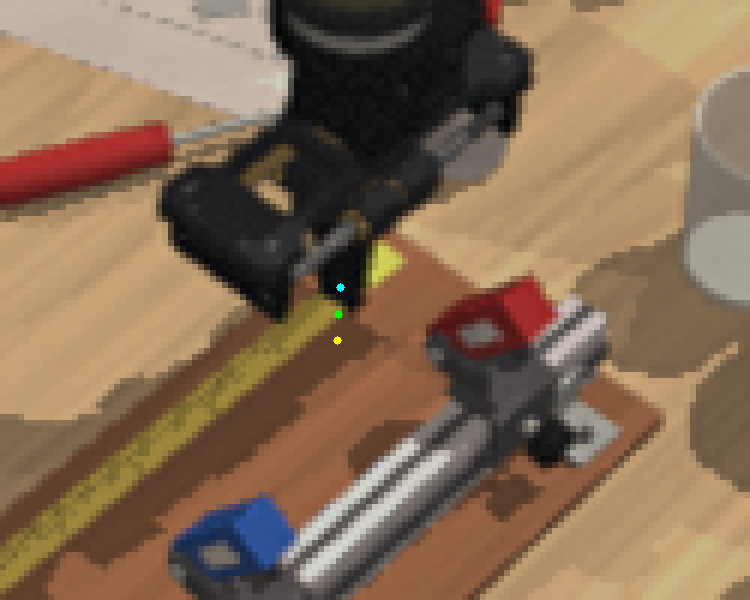

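The finger tip shows at about (350,308), but the stated TCP projects to (337,340). That puts the real tip roughly 2 cm above the reported TCP, so I'll find the height by touching the board.

Call:
step_arm:
  moves:
    - [[0, 0, 0.2, 0, 0, 0, 255], [0, 0, 0.4, 0, 0, 0, 255], [0, 0, 0.6, 0, 0, 0, 255], [0, 0, 0.8, 0, 0, 0, 255], [0, 0, 1.0, 0, 0, 0, 255]]

```text
clock: 7.18
eef_pos: [0.5021, 0.2725, 0.0033]
eef_rot: [3.142, 0.0, 0.001]
force: [0.9, -0.2, 0.1]
gripper_width: 0.0006
```

Call:
step_arm:
  moves:
    - [[0, 0, 0.1, 0, 0, 0, 255], [0, 0, 0.2, 0, 0, 0, 255], [0, 0, 0.3, 0, 0, 0, 255], [0, 0, 0.4, 0, 0, 0, 255], [0, 0, 0.4, 0, 0, 0, 255]]

```text
clock: 7.6
eef_pos: [0.5021, 0.2725, -0.0006]
eef_rot: [3.141, 0.0, 0.001]
force: [0.3, -0.5, -0.2]
gripper_width: 0.0
```

Call:
step_arm:
  moves:
    - [[0, 0, 0.1, 0, 0, 0, 255], [0, 0, 0.2, 0, 0, 0, 255], [0, 0, 0.3, 0, 0, 0, 255], [0, 0, 0.4, 0, 0, 0, 255], [0, 0, 0.4, 0, 0, 0, 255]]

```text
clock: 8.02
eef_pos: [0.502, 0.2725, -0.0047]
eef_rot: [3.141, 0.0, 0.001]
force: [0.4, 0.0, -0.5]
gripper_width: 0.0001
```

Call:
step_arm:
  moves:
    - [[0, 0, 0.1, 0, 0, 0, 255], [0, 0, 0.2, 0, 0, 0, 255], [0, 0, 0.3, 0, 0, 0, 255], [0, 0, 0.3, 0, 0, 0, 255], [0, 0, 0.3, 0, 0, 0, 255]]

```text
clock: 8.43
eef_pos: [0.5022, 0.2725, -0.0076]
eef_rot: [3.142, 0.0, 0.001]
force: [-0.4, 0.3, 0.1]
gripper_width: 0.0005
```

Call:
step_arm:
  moves:
    - [[0, 0, 0.1, 0, 0, 0, 255], [0, 0, 0.2, 0, 0, 0, 255], [0, 0, 0.3, 0, 0, 0, 255], [0, 0, 0.3, 0, 0, 0, 255], [0, 0, 0.3, 0, 0, 0, 255]]

```text
clock: 8.85
eef_pos: [0.5021, 0.2725, -0.0106]
eef_rot: [3.142, 0.0, 0.001]
force: [-0.3, 0.5, 0.0]
gripper_width: 0.0005
```

Call:
step_arm:
  moves:
    - [[0, 0, 0.1, 0, 0, 0, 255], [0, 0, 0.1, 0, 0, 0, 255], [0, 0, 0.2, 0, 0, 0, 255], [0, 0, 0.2, 0, 0, 0, 255], [0, 0, 0.2, 0, 0, 0, 255]]

```text
clock: 9.27
eef_pos: [0.5022, 0.2726, -0.0125]
eef_rot: [3.142, 0.0, 0.001]
force: [-0.1, -0.2, 0.5]
gripper_width: 0.0006
```

Call:
step_arm:
  moves:
    - [[0, 0, 0.1, 0, 0, 0, 255], [0, 0, 0.1, 0, 0, 0, 255], [0, 0, 0.2, 0, 0, 0, 255], [0, 0, 0.2, 0, 0, 0, 255], [0, 0, 0.2, 0, 0, 0, 255]]

```text
clock: 9.68
eef_pos: [0.5021, 0.2725, -0.0145]
eef_rot: [3.142, 0.0, 0.001]
force: [-0.6, 0.4, -0.5]
gripper_width: 0.0006
```

Run:
```python
from h import *
im=viewer.read_camera('scene');s=arm.state();e=s['eef_pos'];print(s['clock'],e,s['force'],s['joints'])
r0,r1,c0,c1=110,210,220,345;f=6
o=cv2.resize(im[r0:r1,c0:c1],None,fx=f,fy=f,interpolation=cv2.INTER_NEAREST)
for dz,col in((0,(0,255,255)),(.025,(0,255,0))):
    q=((proj('scene',[e+[0,0,dz]])[0]-[c0,r0]+.5)*f).astype(int);cv2.circle(o,tuple(q.tolist()),4,col,-1)
cv2.imwrite('pics/c6.png',o)
```

```text
9.7333 [ 0.50217844  0.2725301  -0.0145039 ] [1.06679913 0.55703239 0.46701593] [4.03259260e-01 1.61887044e-01 1.97158599e+00 2.07156417e-05
 1.00822995e+00 1.97290199e+00]
```

View pics/c6.png

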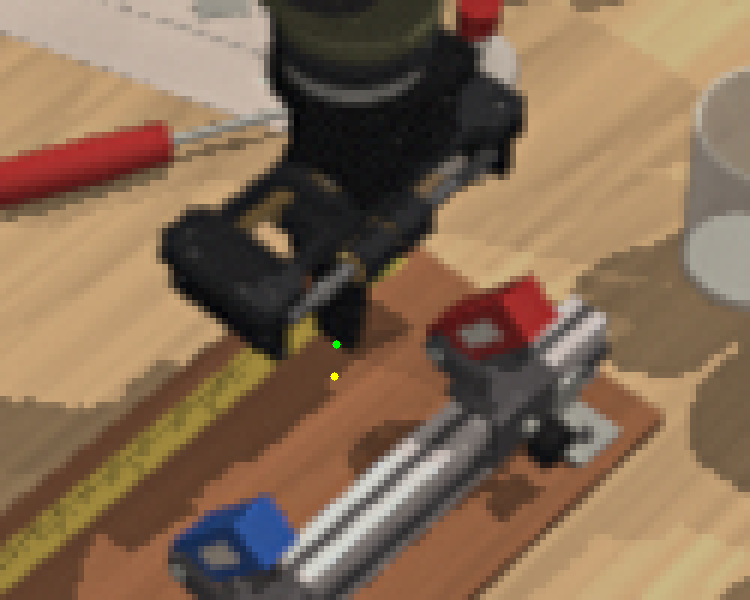

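Call:
step_arm:
  moves:
    - [[0, 0, 0.1, 0, 0, 0, 255], [0, 0, 0.1, 0, 0, 0, 255], [0, 0, 0.2, 0, 0, 0, 255], [0, 0, 0.2, 0, 0, 0, 255], [0, 0, 0.2, 0, 0, 0, 255]]

```text
clock: 10.15
eef_pos: [0.5021, 0.2725, -0.0165]
eef_rot: [3.142, 0.0, 0.001]
force: [-0.6, 1.7, 0.3]
gripper_width: 0.0005
```

Call:
step_arm:
  moves:
    - [[0, 0, 0.1, 0, 0, 0, 255], [0, 0, 0.1, 0, 0, 0, 255], [0, 0, 0.2, 0, 0, 0, 255], [0, 0, 0.2, 0, 0, 0, 255], [0, 0, 0.2, 0, 0, 0, 255]]

```text
clock: 10.57
eef_pos: [0.5024, 0.2726, -0.0168]
eef_rot: [3.141, 0.0, 0.001]
force: [-3.9, -2.0, 10.0]
gripper_width: 0.0006
```

The fingers touched the board at a stated z of −0.0167, where the board is really at 0.012. So real z is stated z plus 28.7 mm, and I'll redo the flip with that correction.

Call:
step_arm:
  moves:
    - [[0, 0, -4, 0, 0, 0, 255], [0, 0, -8, 0, 0, 0, 255], [0, 0, -12, 0, 0, 0, 255], [0, 0, -15.5, 0, 0, 0, 255], [0, 0, -15.5, 0, 0, 0, 255]]

```text
clock: 10.98
eef_pos: [0.5074, 0.2748, 0.1463]
eef_rot: [-3.135, -0.015, 0.001]
force: [0.3, 0.9, 1.1]
gripper_width: 0.0002
```

Call:
step_arm:
  moves:
    - [[4, 0, 0, 0, 0, 0, 255], [8, 0, 0, 0, 0, 0, 255], [12, 0, 0, 0, 0, 0, 255], [16.2, 0, 0, 0, 0, 0, 255], [16.2, 0, 0, 0, 0, 0, 255]]

```text
clock: 11.4
eef_pos: [0.6694, 0.2715, 0.133]
eef_rot: [3.14, 0.0, -0.001]
force: [-0.1, -0.5, -0.8]
gripper_width: 0.0006
```

Call:
step_arm:
  moves:
    - [[0, 0, 3.5, 0, 0, 0, 255], [0, 0, 7, 0, 0, 0, 255], [0, 0, 7, 0, 0, 0, 255]]

```text
clock: 11.65
eef_pos: [0.6585, 0.2708, 0.0569]
eef_rot: [3.137, 0.014, 0.001]
force: [-2.4, -1.4, -2.1]
gripper_width: 0.0003
```

Call:
step_arm:
  moves:
    - [[-1.5, 0, 0, 0, 0, 0, 255], [-3, 0, 0, 0, 0, 0, 255], [-4.2, 0, 0, 0, 0, 0, 255], [-5.3, 0, -1.2, 0, 0, 0, 255], [-6.1, 0, -1.7, 0, 0, 0, 255]]

```text
clock: 12.07
eef_pos: [0.6037, 0.2732, 0.0868]
eef_rot: [-3.14, -0.004, 0.001]
force: [1.2, -0.2, -0.3]
gripper_width: 0.0006
```

Run:
```python
from h import *
s=arm.state();print(s['clock'],s['eef_pos'],s['force'])
print(armfit('wrist',redmask(viewer.read_camera('wrist')),(180,100,330,300)))
print(armfit('scene',redmask(viewer.read_camera('scene')),(270,140,330,215)))
```

```text
12.0667 [0.60371449 0.27318919 0.0868443 ] [ 1.16170128 -0.17846158 -0.3254277 ]
(np.uint64(18), [(np.float64(0.010183299389002037), np.float64(2.65)), (np.float64(0.010460251046025104), np.float64(2.7)), (np.float64(0.010869565217391304), np.float64(2.75)), (np.float64(0.011320754716981131), np.float64(2.8))])
(np.uint64(43), [(np.float64(0.21022727272727273), np.float64(0.25)), (np.float64(0.21666666666666667), np.float64(0.4)), (np.float64(0.21910112359550563), np.float64(0.3)), (np.float64(0.22413793103448276), np.float64(0.35))])
```

Call:
step_arm:
  moves:
    - [[-1.1, 0, -0.2, 0, 0, 0, 255], [-2.3, 0, -0.3, 0, 0, 0, 255], [-4.2, 0, 0.2, 0, 0, 0, 255], [-5.7, 0, 1.5, 0, 0, 0, 255], [-7.1, 0, 3, 0, 0, 0, 255]]

```text
clock: 12.58
eef_pos: [0.5321, 0.2729, 0.0543]
eef_rot: [-3.141, -0.002, 0.001]
force: [0.3, -0.1, 2.4]
gripper_width: 0.0008
```

Run:
```python
from h import *
s=arm.state();print(s['clock'],s['eef_pos'],s['force'])
print(armfit('wrist',redmask(viewer.read_camera('wrist')),(180,60,330,300)))
a=viewer.read_camera('scene');print(armfit('scene',redmask(a),(265,140,330,215)))
cv2.imwrite('pics/c7.png',cv2.resize(a[110:210,220:345],None,fx=5,fy=5))
```

```text
12.5833 [0.5321368  0.27287757 0.05425219] [ 0.25985047 -0.0664458   2.36457792]
(np.uint64(2490), [(np.float64(0.725362872421696), np.float64(3.05)), (np.float64(0.732321214542549), np.float64(3.2)), (np.float64(0.7378872120730738), np.float64(3.15)), (np.float64(0.7384855581576893), np.float64(3.1))])
(np.uint64(164), [(np.float64(0.4117647058823529), np.float64(2.45)), (np.float64(0.4132841328413284), np.float64(2.65)), (np.float64(0.4226415094339623), np.float64(2.5)), (np.float64(0.43656716417910446), np.float64(2.55))])
```

View pics/c7.png

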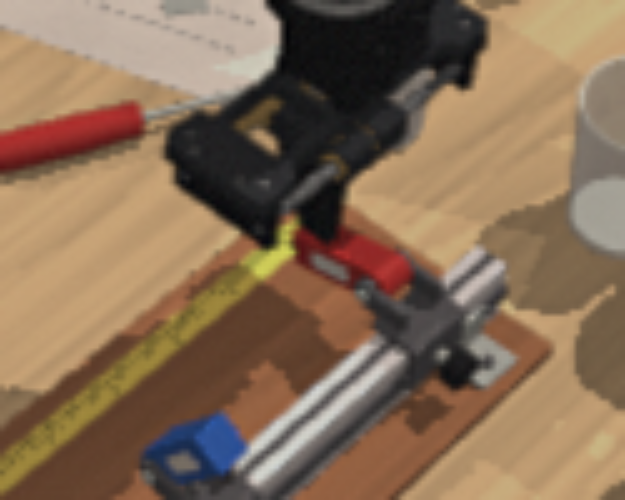

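Call:
step_arm:
  moves:
    - [[-1.4, 0, 1.3, 0, 0, 0, 255], [-0.8, 0, 3.2, 0, 0, 0, 255], [0.4, 0, 4.6, 0, 0, 0, 255], [1.4, 0, 5.3, 0, 0, 0, 255], [2, 0, 5.4, 0, 0, 0, 255]]

```text
clock: 13.1
eef_pos: [0.5492, 0.272, -0.0025]
eef_rot: [3.14, 0.01, 0.0]
force: [-27.5, -0.5, 19.3]
gripper_width: 0.0006
```

Call:
step_arm:
  moves:
    - [[0.2, 0, 0, 0, 0, 0, 255], [0.3, 0, 0, 0, 0, 0, 255], [0.3, 0, 0, 0, 0, 0, 255]]

```text
clock: 13.35
eef_pos: [0.5487, 0.2719, -0.0023]
eef_rot: [3.138, 0.016, 0.001]
force: [-17.7, -0.9, 6.7]
gripper_width: 0.0001
```

Run:
```python
from h import *
s=arm.state();print(s['clock'],s['eef_pos'],s['force'])
print(armfit('wrist',redmask(viewer.read_camera('wrist')),(180,60,330,300)))
a=viewer.read_camera('scene');print(armfit('scene',redmask(a),(265,140,330,215)))
```

```text
13.35 [ 0.54868436  0.27188339 -0.002281  ] [-17.72068278  -0.93862486   6.70677298]
(np.uint64(2074), [(np.float64(0.6295264623955432), np.float64(3.6)), (np.float64(0.6610814927646611), np.float64(3.75)), (np.float64(0.6927001569858713), np.float64(3.7)), (np.float64(0.7001633986928104), np.float64(3.65))])
(np.uint64(66), [(np.float64(0.24742268041237114), np.float64(0.4)), (np.float64(0.2620320855614973), np.float64(0.25)), (np.float64(0.2631578947368421), np.float64(0.3)), (np.float64(0.26881720430107525), np.float64(0.35))])
```

Call:
step_arm:
  moves:
    - [[-2.5, 0, 0, 0, 0, 0, 255], [-5, 0, -1, 0, 0, 0, 255], [-6, 3, -3, 0, 0, 0, 255], [-6, 6, -6, 0, 0, 0, 255], [-6, 6, -6, 0, 0, 0, 255]]

```text
clock: 13.87
eef_pos: [0.4987, 0.2108, 0.0657]
eef_rot: [-3.141, -0.009, -0.001]
force: [1.5, 0.9, 1.0]
gripper_width: 0.0003
```

Run:
```python
from h import *
s=arm.state();print(s['clock'],s['eef_pos'],s['force'])
w=viewer.read_camera('wrist');m=redmask(w);m[:, :190]=0;m[240:]=0
print(armfit('wrist',m,(100,60,330,240)))
a=viewer.read_camera('scene');print(armfit('scene',redmask(a),(265,140,330,215)))
cv2.imwrite('pics/c8.png',np.hstack([cv2.resize(a[120:220,240:345],(420,400)),cv2.resize(w[40:240,80:270],(380,400))]))
```

```text
13.8667 [0.49870347 0.21080939 0.06569149] [1.51909459 0.86330734 0.97660504]
(np.uint64(171), [(np.float64(0.048712206047032476), np.float64(3.75)), (np.float64(0.0574052812858783), np.float64(3.8)), (np.float64(0.06809815950920245), np.float64(3.85)), (np.float64(0.0708613317043372), np.float64(3.9))])
(np.uint64(82), [(np.float64(0.32663316582914576), np.float64(0.45)), (np.float64(0.33678756476683935), np.float64(0.4)), (np.float64(0.3544973544973545), np.float64(0.3)), (np.float64(0.3621621621621622), np.float64(0.35))])
```

View pics/c8.png

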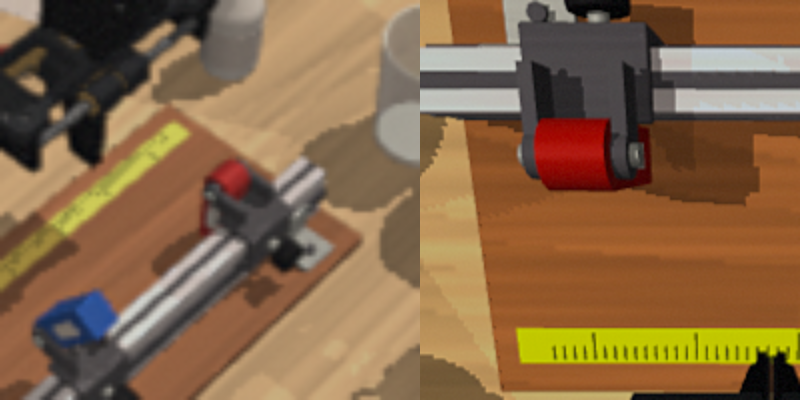

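Run:
```python
from h import *
m=redmask(viewer.read_camera('wrist'));print(cv2.boundingRect(cv2.findNonZero(m[60:240,100:220])))
for dx in(-.004,0,.004):
  print(dx,armfit('wrist',m,(100,60,220,240),PIN+[dx,0,0]))
print(proj('wrist',[PIN]),proj('wrist',armpts(3.927)).round().tolist(),proj('wrist',armpts(3.6)).round().tolist())
```

```text
(37, 36, 60, 38)
-0.004 (np.uint64(1627), [(np.float64(0.3357001972386588), np.float64(3.75)), (np.float64(0.35440456769983686), np.float64(3.8)), (np.float64(0.3994823123382226), np.float64(3.85)), (np.float64(0.4203404626800524), np.float64(3.9))])
0 (np.uint64(1627), [(np.float64(0.41711229946524064), np.float64(3.75)), (np.float64(0.46526867627785057), np.float64(3.8)), (np.float64(0.49636363636363634), np.float64(3.9)), (np.float64(0.49728260869565216), np.float64(3.85))])
0.004 (np.uint64(1627), [(np.float64(0.4287980959936533), np.float64(3.65)), (np.float64(0.4472340425531915), np.float64(3.8)), (np.float64(0.44737911418122717), np.float64(3.7)), (np.float64(0.4559130798161304), np.float64(3.75))])
[[162.02369731 113.21391661]] [[182.0, 95.0], [150.0, 95.0], [185.0, 131.0], [154.0, 131.0], [197.0, 99.0], [171.0, 100.0], [198.0, 128.0], [173.0, 128.0]] [[184.0, 102.0], [153.0, 102.0], [183.0, 136.0], [152.0, 136.0], [198.0, 123.0], [173.0, 123.0], [198.0, 150.0], [172.0, 150.0]]
```

Red now hangs fully down: its fit is about 3.9, the image rows match the 3.927 pose, and it gave a firm end stop. On to the bar, starting with pressing its left part toward the fence.

Call:
step_arm:
  moves:
    - [[-1, 4, 0, 0, 0, 0, 255], [-2, 8, 0, 0, 0, 0, 255], [-3, 12, 0, 0, 0, 0, 255], [-3.9, 16, 0, 0, 0, 0, 255], [-3.9, 20, 0, 0, 0, 0, 255]]

```text
clock: 14.43
eef_pos: [0.4543, 0.0119, 0.058]
eef_rot: [-3.141, 0.004, 0.003]
force: [1.9, -0.2, -0.1]
gripper_width: 0.0005
```

Call:
step_arm:
  moves:
    - [[0, 4, 0, 0, 0, 0, 255], [0, 4.5, 0, 0, 0, 0, 255], [0, 4.5, 3, 0, 0, 0, 255], [0, 4.5, 6, 0, 0, 0, 255], [0, 4.5, 6.5, 0, 0, 0, 255]]

```text
clock: 14.85
eef_pos: [0.452, -0.0312, -0.0109]
eef_rot: [-3.139, 0.011, 0.001]
force: [-1.6, 0.1, -1.1]
gripper_width: 0.0004
```

Call:
step_arm:
  moves:
    - [[1, 0, -0.3, 0, 0, 0, 255], [2, 0, -0.3, 0, 0, 0, 255], [3, 0, -0.3, 0, 0, 0, 255], [4, 0, -0.3, 0, 0, 0, 255], [5, 0, -0.3, 0, 0, 0, 255]]

```text
clock: 15.27
eef_pos: [0.5087, -0.0321, -0.001]
eef_rot: [3.142, -0.001, 0.002]
force: [-2.9, 0.6, 1.9]
gripper_width: 0.0006
```

Call:
step_arm:
  moves:
    - [[0.6, 0, 0, 0, 0, 0, 255], [1.2, 0, 0, 0, 0, 0, 255], [1.8, 0, 0, 0, 0, 0, 255], [2.4, 0, 0, 0, 0, 0, 255], [3, 0, 0, 0, 0, 0, 255]]

```text
clock: 15.68
eef_pos: [0.5356, -0.0324, -0.0025]
eef_rot: [-3.141, 0.004, 0.001]
force: [-23.5, -0.1, 17.2]
gripper_width: 0.0003
```

```bash
cat >> h.py <<'E'
def bar(c='top'):
    viewer.read_camera(c)
    for o in nets.outline_of('bar_mid',c)[:2]:
        m=o['mask'].astype(np.uint8);b=cv2.boxPoints(cv2.minAreaRect(cv2.findNonZero(m)))
        print(c,round(o['confidence'],2),m.sum(),back(c,b,.048)[:,:2].round(4).tolist())
E
python3 - <<'E'
from h import *
s=arm.state();print(s['clock'],s['eef_pos'],s['force']);bar('top');bar('scene')
E
```

```text
15.6833 [ 0.53558569 -0.032402   -0.00247896] [-23.53152864  -0.09982133  17.15794305]
top 0.77 537 [[0.5341, -0.1433], [0.5723, -0.1476], [0.557, -0.2948], [0.5188, -0.2902]]
scene 0.63 2253 [[0.5174, -0.2916], [0.551, 0.0135], [0.6082, -0.0002], [0.5692, -0.2959]]
```

Call:
step_arm:
  moves:
    - [[-3, 0, 0, 0, 0, 0, 255], [-6, 3, 0, 0, 0, 0, 255], [-7, 7, 0, 0, 0, 0, 255], [-7, 11, 0, 0, 0, 0, 255], [-7, 15, 0, 0, 0, 0, 255]]

```text
clock: 16.3
eef_pos: [0.4668, -0.1842, -0.0022]
eef_rot: [3.14, -0.003, 0.002]
force: [1.1, -0.4, -0.1]
gripper_width: 0.0004
```

Call:
step_arm:
  moves:
    - [[0, 3, 0, 0, 0, 0, 255], [0, 5, 0, 0, 0, 0, 255], [0.7, 5, 0, 0, 0, 0, 255], [1.4, 5, 0, 0, 0, 0, 255], [2.1, 5, 0, 0, 0, 0, 255]]

```text
clock: 16.72
eef_pos: [0.4887, -0.2321, -0.0026]
eef_rot: [-3.142, -0.001, 0.001]
force: [-0.2, 0.2, -0.6]
gripper_width: 0.0006
```

Call:
step_arm:
  moves:
    - [[0.8, 0, 0, 0, 0, 0, 255], [1.6, 0, 0, 0, 0, 0, 255], [2.4, 0, 0, 0, 0, 0, 255], [3.2, 0, 0, 0, 0, 0, 255], [3.9, 0, 0, 0, 0, 0, 255]]

```text
clock: 17.13
eef_pos: [0.5274, -0.2319, -0.0026]
eef_rot: [3.142, 0.001, 0.002]
force: [-2.2, -0.3, 1.7]
gripper_width: 0.0003
```

Call:
step_arm:
  moves:
    - [[0.3, 0, 0, 0, 0, 0, 255], [0.6, 0, 0, 0, 0, 0, 255], [0.9, 0, 0, 0, 0, 0, 255]]

```text
clock: 17.38
eef_pos: [0.5357, -0.2324, -0.0024]
eef_rot: [-3.142, 0.001, 0.001]
force: [-3.0, -0.7, 1.6]
gripper_width: -0.0
```

Run:
```python
from h import *
s=arm.state();print(s['clock'],s['eef_pos'],s['force']);bar('top');bar('scene')
```

```text
17.3833 [ 0.53572573 -0.23239633 -0.00241993] [-2.96568591 -0.6769042   1.6080755 ]
top 0.9 614 [[0.5861, 0.0097], [0.5864, -0.2084], [0.549, -0.208], [0.5487, 0.0098]]
scene 0.57 1739 [[0.5475, -0.2935], [0.5385, 0.0111], [0.583, 0.0057], [0.5862, -0.2928]]
```

Call:
step_arm:
  moves:
    - [[0.2, 0, 0, 0, 0, 0, 255], [0.3, 0, 0, 0, 0, 0, 255], [0.3, 0, 0, 0, 0, 0, 255]]

```text
clock: 17.83
eef_pos: [0.5386, -0.2324, -0.0025]
eef_rot: [-3.142, 0.001, 0.001]
force: [-3.2, -0.6, 1.9]
gripper_width: 0.0004
```

Call:
step_arm:
  moves:
    - [[-3, 0, 0, 0, 0, 0, 255], [-4.5, 3, 0, 0, 0, 0, 255], [-4.5, 7, 0, 0, 0, 0, 255], [-4.5, 10.5, 0, 0, 0, 0, 255], [-4.5, 10.5, 0, 0, 0, 0, 255]]

```text
clock: 18.25
eef_pos: [0.4949, -0.3433, -0.0011]
eef_rot: [3.137, -0.004, -0.003]
force: [-0.0, 0.7, 1.0]
gripper_width: 0.0005
```

Call:
step_arm:
  moves:
    - [[3, 0, 0, 0, 0, 0, 255], [6, 0, 0, 0, 0, 0, 255], [7.4, 0, 0, 0, 0, 0, 255], [7.4, -1.5, 0, 0, 0, 0, 255], [7.4, -3, 0, 0, 0, 0, 255]]

```text
clock: 18.67
eef_pos: [0.5686, -0.3065, -0.0026]
eef_rot: [-3.141, -0.001, 0.001]
force: [-0.1, -0.0, 0.0]
gripper_width: 0.0008
```

Call:
step_arm:
  moves:
    - [[0, -1, 0, 0, 0, 0, 255], [0, -2, 0, 0, 0, 0, 255], [0, -3.2, 0, 0, 0, 0, 255], [0, -4.4, 0, 0, 0, 0, 255], [0, -5.6, 0, 0, 0, 0, 255]]

```text
clock: 19.08
eef_pos: [0.5672, -0.2501, -0.0026]
eef_rot: [-3.141, 0.0, 0.001]
force: [0.1, -2.7, -0.5]
gripper_width: 0.0002
```

Call:
step_arm:
  moves:
    - [[0, -1.2, 0, 0, 0, 0, 255], [0, -2.4, 0, 0, 0, 0, 255], [0, -3.6, 0, 0, 0, 0, 255], [0, -4.8, 0, 0, 0, 0, 255], [0, -6, 0, 0, 0, 0, 255]]

```text
clock: 19.5
eef_pos: [0.5677, -0.1901, -0.0024]
eef_rot: [3.142, 0.0, 0.001]
force: [-0.3, -2.4, -0.6]
gripper_width: 0.0005
```

Run:
```python
from h import *
s=arm.state();print(s['clock'],s['eef_pos'],s['force']);bar('top');bar('scene')
```

```text
19.5 [ 0.5677283  -0.19014541 -0.00242871] [-0.31775527 -2.43033425 -0.570432  ]
top 0.96 785 [[0.5892, 0.1189], [0.5895, -0.1127], [0.5516, -0.1124], [0.5513, 0.1188]]
scene 0.91 932 [[0.5544, -0.1755], [0.549, 0.0985], [0.5825, 0.0929], [0.5842, -0.1767]]
```

Call:
step_arm:
  moves:
    - [[0, -1.2, 0, 0, 0, 0, 255], [0, -2.4, 0, 0, 0, 0, 255], [0, -3.6, 0, 0, 0, 0, 255], [0, -4.8, 0, 0, 0, 0, 255], [0, -6, 0, 0, 0, 0, 255]]

```text
clock: 20.12
eef_pos: [0.568, -0.1305, -0.002]
eef_rot: [3.141, -0.001, 0.001]
force: [0.1, -3.0, 2.3]
gripper_width: 0.0006
```

Call:
step_arm:
  moves:
    - [[0, -1.2, 0, 0, 0, 0, 255], [0, -2.4, 0, 0, 0, 0, 255], [0, -3.6, 0, 0, 0, 0, 255], [0, -4.8, 0, 0, 0, 0, 255], [0, -5.6, 0, 0, 0, 0, 255]]

```text
clock: 20.53
eef_pos: [0.5679, -0.0741, -0.002]
eef_rot: [3.141, -0.001, 0.002]
force: [0.0, -5.9, 3.2]
gripper_width: 0.0007
```

Run:
```python
from h import *
s=arm.state();print(s['clock'],s['eef_pos'],s['force']);bar('top');bar('scene')
```

```text
20.5333 [ 0.56791597 -0.0741039  -0.00201975] [ 0.02683284 -5.87848143  3.21662287]
top 0.93 763 [[0.593, 0.2334], [0.5864, 0.0089], [0.5479, 0.0102], [0.5544, 0.2343]]
scene 0.79 645 [[0.5535, -0.0593], [0.5469, 0.2403], [0.5815, 0.2323], [0.5841, -0.0621]]
scene 0.59 409 [[0.3905, 0.4634], [0.4279, 0.4987], [0.5153, 0.3929], [0.4803, 0.3597]]
```

Call:
step_arm:
  moves:
    - [[0, -0.4, 0, 0, 0, 0, 255], [0, -0.8, 0, 0, 0, 0, 255], [0, -1.2, 0, 0, 0, 0, 255], [0, -1.6, 0, 0, 0, 0, 255], [0, -1.9, 0, 0, 0, 0, 255]]

```text
clock: 21.15
eef_pos: [0.5673, -0.056, -0.0028]
eef_rot: [-3.141, 0.001, 0.001]
force: [-1.1, -1.9, -0.3]
gripper_width: 0.0001
```

Call:
step_arm:
  moves:
    - [[0, -0.1, 0, 0, 0, 0, 255], [0, -0.2, 0, 0, 0, 0, 255], [0, -0.3, 0, 0, 0, 0, 255], [0, -0.4, 0, 0, 0, 0, 255], [0, -0.5, 0, 0, 0, 0, 255]]

```text
clock: 21.57
eef_pos: [0.5676, -0.0514, -0.0024]
eef_rot: [3.142, -0.0, 0.001]
force: [-0.1, -2.2, -1.2]
gripper_width: 0.0006
```

Call:
step_arm:
  moves:
    - [[0, -0.1, 0, 0, 0, 0, 255], [0, -0.2, 0, 0, 0, 0, 255], [0, -0.3, 0, 0, 0, 0, 255], [0, -0.4, 0, 0, 0, 0, 255], [0, -0.4, 0, 0, 0, 0, 255]]

```text
clock: 21.98
eef_pos: [0.5676, -0.0471, -0.0024]
eef_rot: [-3.141, 0.0, 0.001]
force: [0.5, -0.7, -1.3]
gripper_width: 0.0004
```

Run:
```python
from h import *
s=arm.state();print(s['clock'],s['eef_pos'],s['force']);bar('top');bar('scene')
```

```text
21.9833 [ 0.56759311 -0.04712244 -0.00244892] [ 0.50674769 -0.68548561 -1.27711926]
top 0.59 802 [[0.5939, 0.2623], [0.5873, 0.0377], [0.5456, 0.039], [0.552, 0.2632]]
scene 0.62 679 [[0.5525, -0.0334], [0.5475, 0.2704], [0.5847, 0.2611], [0.5854, -0.037]]
scene 0.6 15385 [[0.4797, -0.401], [0.408, 0.4022], [0.6677, 0.3329], [0.6634, -0.3864]]
```

Call:
step_arm:
  moves:
    - [[0, -0.1, 0, 0, 0, 0, 255], [0, -0.2, 0, 0, 0, 0, 255], [0, -0.3, 0, 0, 0, 0, 255], [0, -0.3, 0, 0, 0, 0, 255]]

```text
clock: 22.52
eef_pos: [0.5677, -0.0443, -0.0024]
eef_rot: [3.141, -0.0, 0.001]
force: [-0.1, -1.7, 0.3]
gripper_width: 0.0002
```

Call:
step_arm:
  moves:
    - [[0, -0.1, 0, 0, 0, 0, 255], [0, -0.2, 0, 0, 0, 0, 255], [0, -0.3, 0, 0, 0, 0, 255], [0, -0.3, 0, 0, 0, 0, 255]]

```text
clock: 22.85
eef_pos: [0.5677, -0.0439, -0.0023]
eef_rot: [3.137, -0.0, 0.002]
force: [-2.0, -11.5, -0.7]
gripper_width: 0.0005
```

Call:
step_arm:
  moves:
    - [[0, 1.5, 0, 0, 0, 0, 255], [-2, 3, 0, 0, 0, 0, 255], [-6, 3, 0, 0, 0, 0, 255], [-8, 0, 0, 0, 0, 0, 255], [-8, -4, 0, 0, 0, 0, 255]]

```text
clock: 23.27
eef_pos: [0.4834, -0.0021, -0.0037]
eef_rot: [-3.141, 0.004, -0.005]
force: [1.2, 0.2, -1.2]
gripper_width: 0.0003
```

Call:
step_arm:
  moves:
    - [[1.2, 0, 0, 0, 0, 0, 255], [2.4, 0, 0, 0, 0, 0, 255], [3.4, 0, 0, 0, 0, 0, 255], [4.2, 0, 0, 0, 0, 0, 255], [4.6, 0, 0, 0, 0, 0, 255]]

```text
clock: 23.68
eef_pos: [0.5348, -0.0014, -0.0022]
eef_rot: [-3.141, -0.001, 0.001]
force: [0.3, -0.6, 1.1]
gripper_width: 0.0006
```

Call:
step_arm:
  moves:
    - [[0.2, 0, 0, 0, 0, 0, 255], [0.4, 0, 0, 0, 0, 0, 255], [0.4, 0, 0, 0, 0, 0, 255]]

```text
clock: 23.93
eef_pos: [0.5375, -0.0016, -0.0026]
eef_rot: [-3.141, 0.0, 0.001]
force: [0.7, -0.0, -0.0]
gripper_width: 0.0002
```

Call:
step_arm:
  moves:
    - [[0.1, 0, 0, 0, 0, 0, 255], [0.2, 0, 0, 0, 0, 0, 255], [0.2, 0, 0, 0, 0, 0, 255]]

```text
clock: 24.18
eef_pos: [0.5394, -0.0015, -0.0025]
eef_rot: [-3.142, 0.0, 0.001]
force: [-0.2, 0.5, -0.1]
gripper_width: 0.0006
```

Call:
step_arm:
  moves:
    - [[0.1, 0, 0, 0, 0, 0, 255], [0.2, 0, 0, 0, 0, 0, 255], [0.2, 0, 0, 0, 0, 0, 255]]

```text
clock: 24.43
eef_pos: [0.5397, -0.0015, -0.0025]
eef_rot: [3.141, 0.005, 0.001]
force: [-6.7, -0.4, 6.0]
gripper_width: 0.0004
```

Call:
step_arm:
  moves:
    - [[0.1, 0, 0, 0, 0, 0, 255], [0.2, 0, 0, 0, 0, 0, 255], [0.2, 0, 0, 0, 0, 0, 255]]

```text
clock: 24.68
eef_pos: [0.5395, -0.0015, -0.0026]
eef_rot: [3.141, 0.01, 0.002]
force: [-14.0, -1.5, 12.7]
gripper_width: 0.0004
```

Call:
step_arm:
  moves:
    - [[-3, 0, 0, 0, 0, 0, 255], [-6, -1, -1, 0, 0, 0, 255], [-6, -5, -4, 0, 0, 0, 255], [-6, -9, -7, 0, 0, 0, 255], [-6, -12, -10, 0, 0, 0, 255]]

```text
clock: 25.1
eef_pos: [0.4819, 0.1068, 0.0857]
eef_rot: [-3.141, 0.001, -0.0]
force: [1.2, 0.6, -0.4]
gripper_width: 0.0004
```

Run:
```python
from h import *
s=arm.state();print(s['clock'],s['eef_pos'],s['force']);bar('top');bar('scene')
w=viewer.read_camera('wrist');cv2.imwrite('pics/w9.png',cv2.resize(w[30:270,60:460],(800,480),interpolation=cv2.INTER_CUBIC))
print(proj('wrist',[[.552,.263,.048],[.552,-.037,.048],[.588,.263,.048]]))
```

```text
25.1 [0.48188428 0.1067988  0.08570134] [ 1.21865424  0.57309856 -0.3851073 ]
top 0.69 1048 [[0.5902, 0.2669], [0.5941, -0.0326], [0.5514, -0.0329], [0.5474, 0.266]]
scene 0.95 935 [[0.5516, -0.0412], [0.5501, 0.2697], [0.586, 0.2604], [0.5833, -0.0448]]
[[ 69.0894148  124.63952965]
 [425.39562157 125.24297595]
 [ 61.00980562  78.70474387]]
```

View pics/w9.png

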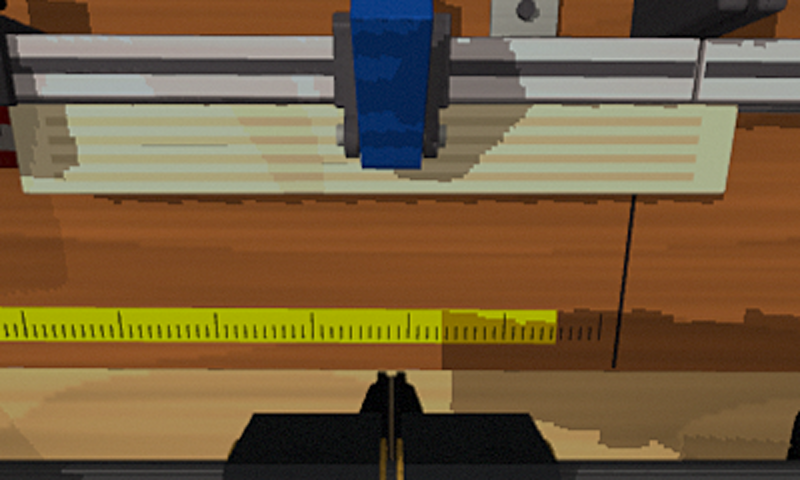

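The bar lies flat: its edges are parallel to the fence (front edge rows 192–193), its left end is at red, and blue is still folded back. I'll give the end one confirming nudge.

Call:
step_arm:
  moves:
    - [[0, 4, 0, 0, 0, 0, 255], [0, 8, 0, 0, 0, 0, 255], [0, 12, 0, 0, 0, 0, 255], [0, 16, 0, 0, 0, 0, 255], [0, 18.7, 0, 0, 0, 0, 255]]

```text
clock: 25.77
eef_pos: [0.4817, -0.0848, 0.0838]
eef_rot: [3.142, 0.003, -0.002]
force: [0.4, 0.5, 0.1]
gripper_width: 0.0005
```

Call:
step_arm:
  moves:
    - [[4, 0, 0, 0, 0, 0, 255], [8.6, 0, 0, 0, 0, 0, 255], [8.6, 0, 4, 0, 0, 0, 255], [8.6, 0, 7.5, 0, 0, 0, 255], [8.6, 0, 8.8, 0, 0, 0, 255]]

```text
clock: 26.18
eef_pos: [0.5645, -0.0815, -0.0094]
eef_rot: [-3.139, 0.011, -0.001]
force: [-1.3, -0.6, -1.8]
gripper_width: 0.0003
```

Call:
step_arm:
  moves:
    - [[0, -1, 0, 0, 0, 0, 255], [0, -2, 0, 0, 0, 0, 255], [0, -2.6, 0, 0, 0, 0, 255], [0, -3, 0, 0, 0, 0, 255], [0, -3.2, 0, 0, 0, 0, 255]]

```text
clock: 26.6
eef_pos: [0.5711, -0.0483, 0.0001]
eef_rot: [3.141, -0.004, 0.002]
force: [-0.9, -0.2, -0.7]
gripper_width: -0.0001
```

Call:
step_arm:
  moves:
    - [[0, -0.1, 0, 0, 0, 0, 255], [0, -0.2, 0, 0, 0, 0, 255], [0, -0.3, 0, 0, 0, 0, 255], [0, -0.3, 0, 0, 0, 0, 255]]

```text
clock: 26.93
eef_pos: [0.5698, -0.046, -0.0019]
eef_rot: [3.141, -0.001, 0.001]
force: [-1.2, -0.1, -0.0]
gripper_width: 0.0005
```

Call:
step_arm:
  moves:
    - [[0, -0.1, 0, 0, 0, 0, 255], [0, -0.2, 0, 0, 0, 0, 255], [0, -0.2, 0, 0, 0, 0, 255]]

```text
clock: 27.18
eef_pos: [0.5696, -0.0442, -0.0022]
eef_rot: [3.141, 0.0, 0.001]
force: [-0.1, 0.0, 0.3]
gripper_width: 0.0002
```

Call:
step_arm:
  moves:
    - [[0, -0.1, 0, 0, 0, 0, 255], [0, -0.1, 0, 0, 0, 0, 255]]

```text
clock: 27.35
eef_pos: [0.5696, -0.044, -0.0022]
eef_rot: [3.14, 0.0, 0.002]
force: [-1.6, -4.1, 0.5]
gripper_width: 0.0007
```

Call:
step_arm:
  moves:
    - [[0, -0.1, 0, 0, 0, 0, 255], [0, -0.1, 0, 0, 0, 0, 255]]

```text
clock: 27.52
eef_pos: [0.5696, -0.0439, -0.0022]
eef_rot: [3.138, 0.0, 0.002]
force: [0.1, -7.8, -0.6]
gripper_width: 0.0003
```

Call:
step_arm:
  moves:
    - [[0, 1.5, 0, 0, 0, 0, 255], [0, 4, 0, 0, 0, 0, 255], [0, 5, -3, 0, 0, 0, 255], [-1, 5, -7, 0, 0, 0, 255], [-4, 5, -11, 0, 0, 0, 255]]

```text
clock: 27.93
eef_pos: [0.536, -0.0926, 0.1029]
eef_rot: [-3.141, -0.001, 0.0]
force: [-0.1, 0.3, 1.3]
gripper_width: 0.0002
```

Call:
step_arm:
  moves:
    - [[-3, 3, -2, 0, 0, 0, 255], [-6, 6, -4, 0, 0, 0, 255], [-9, 9, -4, 0, 0, 0, 255], [-9, 9, -4, 0, 0, 0, 255], [-9, 9, -4, 0, 0, 0, 255]]

```text
clock: 28.35
eef_pos: [0.4438, -0.1836, 0.1419]
eef_rot: [3.141, -0.002, -0.003]
force: [0.8, 0.1, -0.3]
gripper_width: 0.0007
```

Run:
```python
from h import *
s=arm.state();print(s['clock'],s['eef_pos'],s['force']);bar('top');bar('scene')
for c in('top','scene'):
    for t in('saw','glue','beaker','screwdriver','red_pin','blue_foot'): print(c,t,[np.round(d['position'],1).tolist() for d in nets.boxes_of(t,c)[:1]])
```

```text
28.35 [ 0.44377529 -0.1835518   0.1419302 ] [ 0.75091246  0.08095694 -0.34060676]
top 0.79 1031 [[0.5895, 0.2636], [0.5924, -0.0328], [0.5528, -0.033], [0.5498, 0.2629]]
scene 0.78 971 [[0.5506, -0.0428], [0.547, 0.2729], [0.5858, 0.263], [0.5848, -0.0466]]
top saw [[338.9, 243.3]]
top glue [[161.4, 221.6]]
top beaker [[144.6, 172.1]]
top screwdriver [[212.9, 258.1]]
top red_pin [[210.8, 177.0]]
top blue_foot [[259.7, 174.6]]
scene saw [[108.9, 247.1]]
scene glue [[296.9, 124.6]]
scene beaker [[348.2, 136.4]]
scene screwdriver [[345.8, 138.3]]
scene red_pin [[306.0, 175.3]]
scene blue_foot [[261.1, 200.0]]
```

```bash
python3 -c "
from h import *
print(arm.hand_in())"
```

```text
the job is handed in; nothing more can be done
None
```

The red stop hangs fully down in front of the fence, and the bar is pushed flat against the fence with its end butted on that stop. I handed the job in at about 28 s.

**What I did:** I flipped the red arm over the top with the closed fingers. I then pressed the bar against the fence at its left and right ends, slid it along by pushing its right end, re-pressed it and nudged it once more. The bar was never gripped or lifted, and the blue stop was not touched.

**What went wrong:** The first flip passed over the red arm without touching it, because the fingertips sit about 29 mm above the reported tool position. I found that by touching the board and corrected for it.

**Last checks**
- **Butted:** The end push stalled twice at the same place (y = -0.044 m, 8–12 N). The top view puts the bar's left end at y = 0.263 m, as computed for home.
- **Flat on the fence:** Pressing the bar near its right end met a firm stop. In the last wrist picture its edges ran parallel to the fence. I did not re-press the left part, to keep the gripper clear of the blue arm.
- **Red stop:** The angle fit gave about 3.9, although the overlap with the picture was only about 50%. It also met a firm stop when pushed.
- **Other things:** The blue stop is still folded back. Most bystander detections match the start. The saw's position in the top view came out about 14 pixels off, probably because the gripper partly hid it; the scene view shows it within about 4 pixels. In the scene view the screwdriver was reported at the beaker's position, which looks like a false detection. I did not re-check the columns or the bit case.

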